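Loosen the stage plate's knurled retaining ring by counted turns

TASK

On the microscope's light base, loosen the big knurled retaining ring around the round glass plate: roll it round anticlockwise (seen from above) with a fingertip until the black line on the ring has come round to the arrowhead on the base for the second time, and leave it there in line with the arrowhead; wound much further, the ring comes off its thread. Nothing is to be gripped or lifted: keep off the glass plate, leave the flask, the jar and the spare plate where they stand, and take your hand clear at the end.

Things in the scene. Friction and masses are not known exactly. Their poses are not given: they have to be found in the camera images.
- stand: White microscope light base, fixed, 250 x 200 mm, flat top 50 mm above the table. Origin on the table below the ring's axis; the base reaches 110 mm from it towards -x, 140 mm towards +x, 100 mm to either side in y; z up. On its top at x = +112 mm, y = 0 stands a dark round column socket, radius 22 mm, 30 mm high. The arrowhead lies at +y.
- ring_top (a point): Centre of the aluminium ring at its top face, 68 mm above the table, on the upright axis it turns about. Flat top face from radius 41 to 53 mm; the outside has 36 upright ridges reaching radius 55 mm (4.5 mm wide, 9 mm from one to the next). 18 mm high, sitting on the base; it does not rise as it turns. Inside it lies the glass plate, 3 mm below the top face.
- ring (a joint): Ring's turn in rad, growing anticlockwise from above (loosening). 0: tight, line at the arrowhead; 6.283: line there for the first time; 12.566: second time. Starts between 0.4 and 2.6. Turns against a friction of about 0.07 N m (1.4 N at the rim), stays where left; a fingertip pressed on the top face or ridged side with 5 to 10 N and carried round the axis drives it.
- ring_line (a point): Middle of the black radial line on the ring's top face, 7 mm wide and 12 mm long, 47 mm from the axis; it turns with the ring.
- arrow_tip (a point): Tip of the flat black arrowhead, 3 mm high, on the top of the base just outside the ring, 63 mm from the axis in the base's +y direction, pointing at the ring; it widens to 17 mm at 84 mm from the axis. Fixed to the base.
- glass_plate: Clear glass plate inside the ring, radius 40.5 mm, top 65 mm above the table; origin on the ring's axis 50 mm above the table. Fragile: not to be touched.
- flask: Loose glass conical flask, 68 mm wide at the foot, 92 mm high, standing on the table beside the base; origin at the centre of its foot.
- jar: Loose lidded jar, 48 mm in diameter, 62 mm high, standing on the table beside the base; origin at the centre of its foot.
- spare_plate: Loose white spare plate, a disc 81 mm in diameter and 6 mm thick, lying flat on the table beside the base; origin at the centre of its underside.

How it is judged:
On the way, in this order (a step that is already met when the one before it is completed fails the run):
1. the ring's line has come round to the arrowhead once (value of joint ring above 6.283 rad), for 0.1 s.
2. the ring's line has come round to the arrowhead for the second time (value of joint ring above 12.366 rad), for 0.2 s.
At the end, for the whole second after the job is handed in: The ring stands at rest at two full turns from tight, its line within 0.2 rad (11 degrees) of the arrowhead, the flask, jar and spare plate within 15 mm of where they stood (value of joint ring between 12.366 and 12.766 rad and velocity of joint ring between -0.03 and 0.03 rad/s and distance of each of flask, jar, spare_plate from where it was at the start of the episode below 0.015 m); the robot touches nothing.
It fails at once if the ring is wound more than a quarter turn past the second meeting with the arrowhead (off its thread) (value of joint ring above 14.136 rad).
It fails at once if the glass plate is pressed with more than 3 N (contact force between glass_plate and anything else above 3 N).
It fails at once if the glass conical flask is lifted, tipped or pushed more than 15 mm away (distance of flask from where it was at the start of the episode above 0.015 m or angle between flask's own z axis and vertical above 0.3 rad).
It fails at once if the lidded jar is lifted, tipped or pushed more than 15 mm away (distance of jar from where it was at the start of the episode above 0.015 m or angle between jar's own z axis and vertical above 0.3 rad).
It fails at once if the spare plate is lifted, tipped or pushed more than 15 mm away (distance of spare_plate from where it was at the start of the episode above 0.015 m or angle between spare_plate's own z axis and vertical above 0.3 rad).
It also fails if it takes over 61 s, if anything falls off the work surface, if the arm or the gripper's body presses on something with over 40 N, if the wrist force passes 120 N, or if a joint passes its speed limit or range.

ROBOT

A 6-joint arm with a two-finger parallel gripper is mounted at the origin on the work surface. World frame = base frame: x ahead of the robot, y to its left, z up, the work surface at z = 0. Lengths are in m, angles in rad, forces in N, time in s.
With the tool pointing down it reaches from about 0.275 to 1 m from the base axis. Payload 8.4 kg.
Tool frame: the origin (TCP) lies between the finger pads; the fingertips stand 14 mm ahead of it and the grasp point (between the pads) lies 5 mm behind it; z points along the fingers, x is the direction in which the jaws open and shut, and the axes are right-handed (so a half turn about z gives the same grasp; the last joint's range is limited). The gripper opens to 85 mm and grips with 20 to 120 N. Pads are 22 mm wide; open, the fingers measure 114 mm over their backs; the gripper's body (76 mm by 85 mm) begins 54 mm behind the grasp point. The pads swing forward as they close: fully open they stand 13 mm farther back than shut.
Start: joints at [-1.31, 0.353, 1.633, -0, 1.155, -0.002], TCP at [0.162, -0.604, 0.245] pointing down, gripper open.
Joint ranges: [-2.63, 2.63], [-0.92, 2.1], [0.06, 2.66], [-1.3, 4.44], [0, 2.69], [-3.02, 3.02]. Speed limits (rad/s): [2.22, 2.22, 2.79, 3.14, 3.14, 3.14].

INTERFACE

Orientations are given as a unit quaternion [x, y, z, w].
In Python, from station import ctrl, eyes, order gives the robot as it stands.
- The arm moves only by the tool arm_command, never from a script. Its argument "moves" is a list of rows, each a list of 6 numbers: the shift along the tool's x, y, z in cm, then the turn, a rotation vector about the tool's x, y, z in rad. In form: [[dx, dy, dz, ax, ay, az], ...]. A call has 1 to 8 rows; each row is the pose to reach, as a shift and turn from the pose commanded when the call began, along the tool's axes at that moment; what a row does not reach only later rows make up. A row lasts 1/8 s, in which the tool goes at most 62.5 mm and 10.7 degrees, less where a joint would pass 70% of its speed; a pose out of reach is approached as far as the arm can. A call with a gripper value outside its range is refused whole. "claw" is the finger opening in cm, from 0 to 8.54, set as the call begins (left out, the last holds). The fingers move at their own pace and stop on an object; "grip_force" is the grip in N (left out, the last holds). Time passes only in rows, so rows that repeat a pose let the fingers close. It gives the time, the measured TCP pose, the force and the opening at its end, in the units of the state.
- ctrl.get_state(): the state, without advancing time (a new reading comes with each control period).
- eyes.get_image(name): name is "scene" or "side" or "wrist"; returns a dict with "color" (480x640x3 uint8, red, green, blue), "K" (3x3 intrinsics, pixels), "rvec" (rotation vector, rad) and "tvec" (3), from world to camera coordinates, as OpenCV has them. Camera axes: x right, y down, z forward; pixel columns grow to the right and rows downward; lengths in m; the calibration is good to about 2 mm. A picture is of the moment at which its call begins. There is no depth.
- order.job_done(): hands the job in, once; it reports no verdict.
The state is a dict: "clock": time; "joint_positions": joint angles; "qd": joint speeds; "effort": joint torques, N m; "eef_pos": TCP position; "orientation": TCP orientation; "wrist_force": force on the tool from outside, world axes, zero at the start; "ft_torque": the same for the moment, N m; "grip_width": opening from 0.0 (shut) to 1.0 (fully open).
Only numpy, scipy, OpenCV 4.12 (cv2) and the standard library are available. Lean on these libraries where they do the work, as an engineer would, in place of code of your own. Each camera call takes 0.05 s, during which the arm holds its last target. There are 200 camera calls.

## Working session

There is one attempt and no reset: what is moved stays moved. The work goes in short steps, Python scripts to look and compute and a tool call to move; the robot and the scene stay as the last step left them, time stands still between calls to the robot, and variables do not carry over. Pictures are saved under pics/ and viewed, about 8 in all and at most 12, crops included, and the job is handed in when it is done.

Besides the shell and the picture viewer there is one more tool, called after ">>>" as name([rows], argument=value, ...), one row to a line, values as JSON. arm_command: Moves the arm, as the interface text tells. Its arguments: {"type":"object","properties":{"moves":{"type":"array"},"claw":{"type":"number"},"grip_force":{"type":"number"}},"required":["moves"]}

```bash
mkdir -p pics; ls; python3 - <<'E'
from station import ctrl, eyes, order
import cv2,numpy as np
print(ctrl.get_state())
a=[]
for n in("scene","side","wrist"):
    d=eyes.get_image(n); np.savez(f"pics/{n}0.npz",**d); cv2.imwrite(f"pics/{n}0.png",d["color"][:,:,::-1]); print(n,d["K"],d["rvec"],d["tvec"])
E
```

```text
pics
{'clock': 0.0, 'joint_positions': array([-1.31040510e+00,  3.53656347e-01,  1.63420397e+00,  4.91831119e-06,
        1.15523205e+00, -2.40989266e-03]), 'qd': array([-0.00173643,  0.00092982, -0.00035794,  0.00052388,  0.00038381,
        0.00152016]), 'effort': array([-3.03422952e-03, -6.05251908e+01, -3.42075706e+01, -2.58837235e-04,
        9.29475093e-03, -3.21496873e-05]), 'eef_pos': array([ 0.16223115, -0.60305131,  0.24452669]), 'orientation': array([ 7.93657320e-01, -6.08364607e-01, -5.92654289e-04, -4.59398919e-04]), 'wrist_force': array([-0.77291604,  0.60737466, -0.24252197]), 'ft_torque': array([-0.02656171,  0.00141746, -0.01018556]), 'grip_width': 1.0006625442443422}
scene [[493.07131989   0.         318.513178  ]
 [  0.         493.07131989 238.68822368]
 [  0.           0.           1.        ]] [ 1.35550912  2.02850814 -1.03181015] [ 0.21352991 -0.26855381  1.43200711]
side [[481.82899427   0.         320.75324214]
 [  0.         481.82899427 238.21281348]
 [  0.           0.           1.        ]] [ 0.48291027 -2.62577624  1.29425114] [0.52350871 0.17340846 0.68171687]
wrist [[382.5089757    0.         315.30166139]
 [  0.         382.5089757  236.71407606]
 [  0.           0.           1.        ]] [-2.27728184  1.745331    0.29014381] [-0.62424156 -0.041178    0.38109221]
```

View pics/scene0.png

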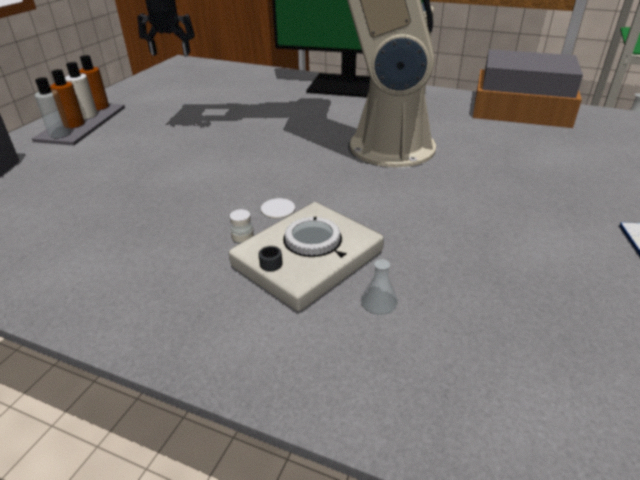

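View pics/side0.png

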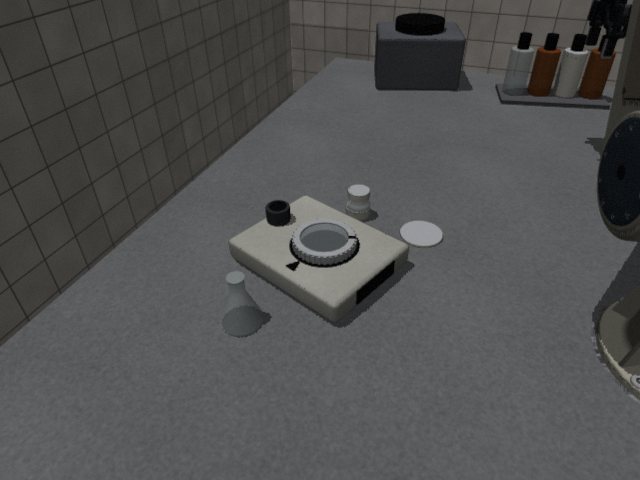

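The scene view shows the ring near (313,236), the arrowhead at (340,254) and the line at about (315,219). In the side view they are at about (325,242), (293,266) and (352,237). Next I'll cast rays for these points.

```bash
cat > h.py <<'E'
import numpy as np, cv2
def ray(d,uv,z):
    R=cv2.Rodrigues(d["rvec"])[0]; c=-R.T@d["tvec"].ravel()
    v=R.T@np.linalg.inv(d["K"])@np.array([uv[0],uv[1],1.0]); return (c+v*(z-c[2])/v[2])
def proj(d,P): return cv2.projectPoints(np.asarray(P,float).reshape(-1,3),d["rvec"],d["tvec"],d["K"],None)[0].reshape(-1,2)
E
python3 - <<'E'
import numpy as np,cv2
from h import *
for n,r,(u,v,w,h) in(("scene",(313,233),(270,205,90,65)),("side",(325,240),(280,205,90,75))):
    d=np.load(f"pics/{n}0.npz"); im=d["color"]
    # dark blobs in the base region
    g=im.max(2); m=(g<60).astype(np.uint8)
    N,L,S,C=cv2.connectedComponentsWithStats(m[v:v+h,u:u+w])
    for i in range(1,N):
        if S[i,4]>4: 
            p=C[i]+[u,v]; print(n,S[i],p,ray(d,p,.053)[:2],ray(d,p,.068)[:2])
    print("centre",ray(d,r,.068))
    c=cv2.resize(im[v-5:v+h+5,u-5:u+w+5,::-1],None,fx=7,fy=7,interpolation=cv2.INTER_CUBIC)
    cv2.imwrite(f"pics/{n}crop.png",c)
a=cv2.imread("pics/scenecrop.png");b=cv2.imread("pics/sidecrop.png");H=min(a.shape[0],b.shape[0])
cv2.imwrite("pics/crop.png",cv2.resize(np.hstack([a[:H],b[:H]]),(800,int(800*H/(a.shape[1]+b.shape[1])))))
print(H,a.shape,b.shape)
E
```

```text
scene [14 34 10 13 20] [287.15 245.55] [ 0.60437362 -0.04304854] [ 0.62181611 -0.03377711]
scene [61 34 10 13 22] [336.36363636 245.81818182] [0.56912797 0.04691811] [0.58747104 0.05389076]
scene [  0  42  12  23 221] [274.59728507 258.46606335] [ 0.64976403 -0.04757953] [ 0.66604675 -0.03819233]
scene [68 47  7  5 16] [340.6875 253.875 ] [0.5897482  0.06380187] [0.6075644  0.07034312]
centre [ 0.56577497 -0.00408414  0.068     ]
side [  0   0  11  21 202] [284.44554455 214.59405941] [ 0.65788766 -0.06448919] [ 0.64796502 -0.04495563]
side [81  9  9  8 31] [366.48387097 218.38709677] [ 0.512188   -0.10496783] [ 0.50658991 -0.08423282]
side [  6  31  74  35 486] [323.48765432 257.01646091] [0.54623534 0.02523336] [0.53962668 0.04210385]
centre [ 5.53159452e-01 -3.04443009e-04  6.80000000e-02]
525 (525, 700, 3) (595, 700, 3)
```

View pics/crop.png

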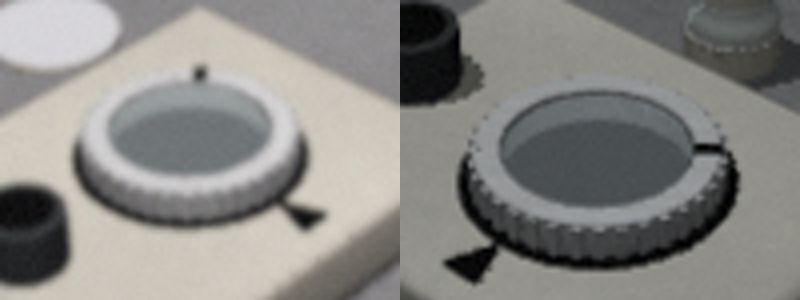

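The crop shows the black line at scene (315,218.5) and side (352,237). The arrow tip is at scene (334.5,251) and side (299.5,261.5). The hole is centred near scene (312.5,232) and side (324,237). I'll check these against the known radii.

```bash
python3 - <<'E'
import numpy as np,cv2
from h import *
P={"scene":dict(o=(265,200),hole=[(108,130),(272,130),(190,84),(190,176)],line=(200,74),tip=(278,204),tail=[(326,213),(304,228)],sock=(35,208)),
"side":dict(o=(275,200),hole=[(98,149),(294,149),(196,90),(196,208)],line=(309,148),tip=(98,246),tail=[(43,263),(75,283)],sock=(18,28))}
for n,p in P.items():
    d=np.load(f"pics/{n}0.npz"); f=lambda q,z: ray(d,np.array(q)/4+p["o"],z)[:2]
    H=np.array([f(q,.068) for q in p["hole"]]); A=np.c_[2*H,np.ones(4)]; s=np.linalg.lstsq(A,(H**2).sum(1),rcond=None)[0]
    c=s[:2]; r=np.sqrt(s[2]+c@c)
    l=f(p["line"],.068)-c; t=f(p["tip"],.0515)-c; tl=np.mean([f(q,.053) for q in p["tail"]],0)-c; so=f(p["sock"],.08)-c
    ang=lambda v:np.degrees(np.arctan2(v[1],v[0]))
    print(n,"c",c.round(4),"r",r.round(4),"line",np.hypot(*l).round(4),ang(l).round(1),"tip",np.hypot(*t).round(4),ang(t).round(1),"tail",np.hypot(*tl).round(4),ang(tl).round(1),"sock",np.hypot(*so).round(4),ang(so).round(1))
for n,q in(("scene",dict(flask=(379,303),jar=(241,238),plate=(278,208))),("side",dict(flask=(241,322),jar=(358,211),plate=(421,234)))):
    d=np.load(f"pics/{n}0.npz")
    for k,v in q.items(): print(n,k,ray(d,v,.005).round(3))
E
```

```text
scene c [ 0.5635 -0.0062] r 0.0398 line 0.0482 -162.7 tip 0.0587 69.5 tail 0.0816 70.2 sock 0.1051 -19.2
side c [ 0.558  -0.0083] r 0.0411 line 0.0475 -160.9 tip 0.0601 69.1 tail 0.0837 69.9 sock 0.1079 -21.6
scene flask [0.642 0.16  0.005]
scene jar [ 0.562 -0.178  0.005]
scene plate [ 0.425 -0.157  0.005]
side flask [0.631 0.162 0.005]
side jar [ 0.554 -0.19   0.005]
side plate [ 0.418 -0.157  0.005]
```

Centre is about (0.560, -0.007), with the arrow at 70° and the line at -162°, so the ring starts near 2.24 rad. Opened to 85 mm, the two fingertips land on opposite sides of the ring's top face (inner faces at r≈42.5). I'll press lightly there and turn the wrist about the ring's axis.

>>> arm_command([
  [-3, -3.4, 0, 0, 0, 0],
  [-6, -6.8, 0, 0, 0, 0],
  [-9, -10.2, 0, 0, 0, 0],
  [-12, -13.6, 0, 0, 0, 0],
  [-15, -17, 0, 0, 0, 0],
  [-18, -20.4, 0, 0, 0, 0],
  [-21, -23.8, 0, 0, 0, 0],
  [-24, -27.2, 0, 0, 0, 0],
], claw=8.54)

```text
clock: 1.15
eef_pos: [0.3633, -0.2998, 0.2453]
orientation: [0.794, -0.608, 0.0, -0.0]
wrist_force: [0.0, 1.0, 0.2]
grip_width: 0.996
```

>>> arm_command([
  [-3, -3.4, 0, 0, 0, 0],
  [-6, -6.8, 0, 0, 0, 0],
  [-9, -10.2, 0, 0, 0, 0],
  [-12, -13.6, 0, 0, 0, 0],
  [-15, -17, 0, 0, 0, 0],
  [-18, -20.4, 0, 0, 0, 0],
  [-21, -23.8, 0, 0, 0, 0],
  [-23.3, -26.8, 0, 0, 0, 0],
])

```text
clock: 2.15
eef_pos: [0.5615, -0.0049, 0.2451]
orientation: [0.794, -0.608, -0.0, 0.0]
wrist_force: [0.4, -0.8, 0.3]
grip_width: 0.998
```

```bash
python3 - <<'E'
from station import ctrl, eyes
import cv2,numpy as np
from h import *
d=eyes.get_image("wrist"); np.savez("pics/w1.npz",**d); im=d["color"][:,:,::-1].copy()
for p in proj(d,[[.56,-.007,.068]]): cv2.circle(im,tuple(int(x) for x in p),2,(0,0,255),-1)
cv2.imwrite("pics/w1.png",im); s=ctrl.get_state(); print(s["clock"],s["joint_positions"].round(3),s["eef_pos"].round(4),s["orientation"].round(4))
R=cv2.Rodrigues(d["rvec"])[0];print(-R.T@d["tvec"].ravel())
E
```

```text
2.2 [-0.008  0.258  1.767  0.002  1.115  1.298] [ 0.5642 -0.0022  0.2453] [ 7.940e-01 -6.079e-01  3.000e-04 -1.400e-03]
[0.64202218 0.01657398 0.37335243]
```

View pics/w1.png

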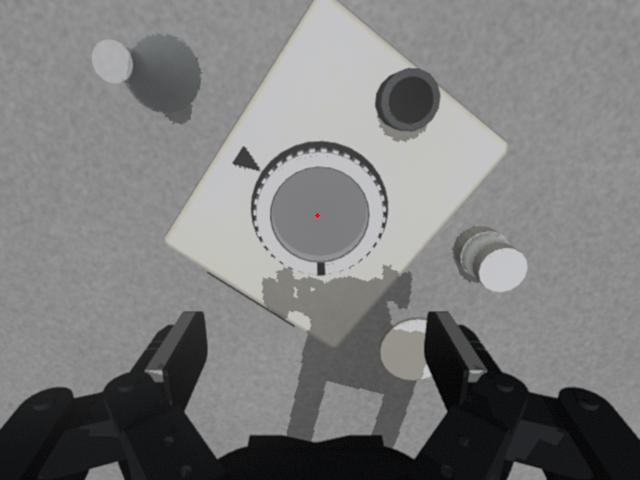

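The wrist view shows the hole centred near (319.5,214), the line at (321,268) and the arrow tip at (259,169), all clear of the fingers. I'll refine the centre from this.

```bash
cat >> h.py <<'E'
def look(d,c0=(.56,-.007)):
    im=d["color"]; R=cv2.Rodrigues(d["rvec"])[0]
    # rectify the top-face plane z=.068 at 4 px/mm, 160 mm square about c0 ; columns +x, rows +y
    g=np.float32([[0,0],[640,0],[640,640],[0,640]]); w=[[c0[0]+(a-320)/4000,c0[1]+(b-320)/4000,.068] for a,b in g]
    return cv2.warpPerspective(im,cv2.getPerspectiveTransform(np.float32(proj(d,w)),g),(640,640))
E
python3 - <<'E'
from h import *
d=np.load("pics/w1.npz"); 
im=d["color"]; sub=im[120:300,230:410]
m=(sub.min(2)>205).astype(np.uint8)
for lo in (190,205,215):
    pass
# glass disc: mid-grey blob
g=cv2.cvtColor(sub,cv2.COLOR_RGB2GRAY); gm=cv2.morphologyEx(((g>100)&(g<165)).astype(np.uint8),cv2.MORPH_OPEN,np.ones((5,5)))
c,_=cv2.findContours(gm,0,2); c=max(c,key=cv2.contourArea).reshape(-1,2)+[230,120]
e=cv2.fitEllipse(c.astype(np.float32)); print(e, ray(d,e[0],.068), ray(d,e[0],.065))
W=np.array([ray(d,p,.068)[:2] for p in c]); s=np.linalg.lstsq(np.c_[2*W,np.ones(len(W))],(W**2).sum(1),rcond=None)[0]; print(s[:2],np.sqrt(s[2]+s[:2]@s[:2]))
for n,p,z in(("white mid",(319.5,212.5),.068),("line",(321,268.5),.068),("tip",(260,170),.0515)):
    w=ray(d,p,z)[:2]; v=w-s[:2]; print(n,w,np.hypot(*v),np.degrees(np.arctan2(v[1],v[0])))
E
python3 -c "
from station import ctrl
s=ctrl.get_state();print(s['clock'],s['eef_pos'],s['wrist_force'])"
```

```text
((319.2621154785156, 214.22828674316406), (95.8521499633789, 98.80805969238281), 91.05992126464844) [ 0.56172301 -0.00819743  0.068     ] [ 0.56093409 -0.0084408   0.065     ]
[ 0.56008733 -0.0086407 ] 0.040962591444992084
white mid [ 0.56319865 -0.0079978 ] 0.003177047632970007 11.674828682588505
line [ 0.5150976  -0.02249775] 0.04707540282774045 -162.88092178233268
tip [0.58149044 0.04859182] 0.06110363756361059 69.49582620566183
2.2 [ 0.5641602  -0.00217803  0.24528469] [1.72019819 2.17516453 1.51804193]
```

>>> arm_command([
  [0, 0, 0, 0, 0, 0.16],
  [0, 0, 1, 0, 0, 0.32],
  [0, 0, 2, 0, 0, 0.48],
  [0, 0, 3, 0, 0, 0.64],
  [0, 0, 4, 0, 0, 0.8],
  [0, 0, 5, 0, 0, 0.96],
  [0, 0, 6, 0, 0, 1.12],
  [0, 0, 7, 0, 0, 1.3],
])

```text
clock: 3.2
eef_pos: [0.5606, -0.0067, 0.1747]
orientation: [-0.261, 0.965, 0.0, -0.0]
wrist_force: [0.8, 0.7, 0.0]
grip_width: 0.998
```

```bash
python3 -c "
from station import ctrl,eyes
eyes.get_image('side')
s=ctrl.get_state();print(s['clock'],s['eef_pos'],s['joint_positions'],s['orientation'],s['wrist_force'])"
```

```text
3.25 [ 0.55994126 -0.0066442   0.17351899] [-1.45338206e-02  3.34717379e-01  1.83866679e+00 -2.10186026e-05
  9.70419566e-01  2.60818244e+00] [-2.56543183e-01  9.66532137e-01  2.90770205e-04 -1.06665146e-03] [-0.46766071  0.01718912 -0.85096553]
```

>>> arm_command([
  [0.05, -0.15, 2.5, 0, 0, 0],
  [0.05, -0.15, 5, 0, 0, 0],
  [0.05, -0.15, 7, 0, 0, 0],
  [0.05, -0.15, 8, 0, 0, 0],
  [0.05, -0.15, 8.6, 0, 0, 0],
  [0.05, -0.15, 8.6, 0, 0, 0],
])

```text
clock: 4.0
eef_pos: [0.5614, -0.0081, 0.0894]
orientation: [-0.264, 0.965, 0.0, 0.0]
wrist_force: [-0.3, 0.1, 0.3]
grip_width: 0.997
```

```bash
python3 - <<'E'
from station import ctrl, eyes
import cv2,numpy as np
o=[]
for n in("side","wrist"):
    d=eyes.get_image(n); im=d["color"][:,:,::-1]
    if n=="side": im=cv2.resize(im[150:310,220:430],(420,320),interpolation=cv2.INTER_CUBIC)
    else: im=cv2.resize(im,(427,320))
    o.append(im)
cv2.imwrite("pics/d1.png",cv2.resize(np.hstack(o),(800,302)))
s=ctrl.get_state();print(s['clock'],s['eef_pos'],s['joint_positions'],s['wrist_force'])
E
```

```text
4.1 [ 0.56171155 -0.00805183  0.08989708] [-1.70045144e-02  4.51550199e-01  1.89073078e+00  2.13274018e-06
  7.98384179e-01  2.59062139e+00] [0.19412653 0.17354889 0.10638216]
```

View pics/d1.png

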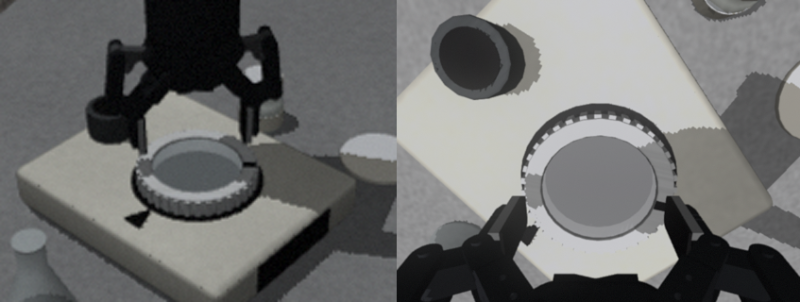

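The left panel shows the fingertips just above the ring on opposite sides. In the wrist panel they straddle the glass over the metal rim. I'll lower slowly to contact.

>>> arm_command([
  [0, 0, 0.6, 0, 0, 0],
  [0, 0, 1.2, 0, 0, 0],
  [0, 0, 1.5, 0, 0, 0],
  [0, 0, 1.7, 0, 0, 0],
])

```text
clock: 4.6
eef_pos: [0.5612, -0.008, 0.0719]
orientation: [-0.264, 0.965, 0.0, -0.0]
wrist_force: [0.2, -0.2, -0.3]
grip_width: 0.998
```

>>> arm_command([
  [0, 0, 0.1, 0, 0, 0],
  [0, 0, 0.1, 0, 0, 0],
])

```text
clock: 4.85
eef_pos: [0.5613, -0.008, 0.0713]
orientation: [-0.264, 0.965, 0.0, -0.0]
wrist_force: [0.4, 0.2, 0.2]
grip_width: 1.0
```

>>> arm_command([
  [0, 0, 0.05, 0, 0, 0],
  [0, 0, 0.1, 0, 0, 0],
])

```text
clock: 5.1
eef_pos: [0.5614, -0.008, 0.0704]
orientation: [-0.264, 0.965, -0.0, 0.0]
wrist_force: [-1.2, 0.1, 0.5]
grip_width: 1.0
```

>>> arm_command([
  [0, 0, 0.05, 0, 0, 0],
  [0, 0, 0.1, 0, 0, 0],
])

```text
clock: 5.35
eef_pos: [0.5613, -0.008, 0.0693]
orientation: [-0.264, 0.965, 0.0, 0.0]
wrist_force: [-0.5, -0.6, -0.4]
grip_width: 1.001
```

>>> arm_command([
  [0, 0, 0.05, 0, 0, 0],
  [0, 0, 0.05, 0, 0, 0],
])

```text
clock: 5.6
eef_pos: [0.5613, -0.008, 0.0689]
orientation: [-0.264, 0.965, 0.0, 0.0]
wrist_force: [-1.1, -0.1, 1.6]
grip_width: 1.0
```

Contact is starting (1.6 N).

>>> arm_command([
  [0, 0, 0.05, 0, 0, 0],
  [0, 0, 0.05, 0, 0, 0],
])

```text
clock: 5.85
eef_pos: [0.5613, -0.008, 0.0688]
orientation: [-0.264, 0.965, -0.0, 0.0]
wrist_force: [-2.6, 0.7, 8.0]
grip_width: 1.002
```

>>> arm_command([
  [0, 0, 0.04, 0, 0, 0],
  [0, 0, 0.04, 0, 0, 0],
])

```text
clock: 6.1
eef_pos: [0.5614, -0.008, 0.0688]
orientation: [-0.264, 0.965, -0.0, 0.0]
wrist_force: [-4.6, 0.0, 12.2]
grip_width: 1.0
```

Pressed at 12 N in total. Turning anticlockwise now (negative about tool z).

>>> arm_command([
  [0, 0, 0, 0, 0, -0.06],
  [0, 0, 0, 0, 0, -0.16],
  [0, 0, 0, 0, 0, -0.28],
  [0, 0, 0, 0, 0, -0.4],
  [0, 0, 0, 0, 0, -0.52],
  [0, 0, 0, 0, 0, -0.64],
  [0, 0, 0, 0, 0, -0.76],
  [0, 0, 0, 0, 0, -0.8],
])

```text
clock: 7.1
eef_pos: [0.5602, -0.007, 0.0687]
orientation: [-0.619, 0.785, 0.001, -0.0]
wrist_force: [-7.8, 7.5, 16.9]
grip_width: 0.999
```

```bash
python3 - <<'E'
from station import ctrl, eyes
import cv2,numpy as np
from h import *
o=[]
for n in("side","wrist"):
    d=eyes.get_image(n); np.savez(f"pics/{n}2.npz",**d)
    im=look(d,(.5605,-.0083))
    o.append(cv2.resize(im[:,:,::-1],(400,400)))
cv2.imwrite("pics/d2.png",np.hstack(o))
s=ctrl.get_state();print(s['clock'],s['eef_pos'],s['joint_positions'],s['wrist_force'],s['ft_torque'])
E
```

```text
7.2 [ 0.56028044 -0.00697572  0.06873074] [-0.01593716  0.4835134   1.90130239  0.00200793  0.75869387  1.78987442] [-7.2282694   6.40579847 15.72654951] [ 1.01544868  1.26805642 -0.03348537]
```

View pics/d2.png

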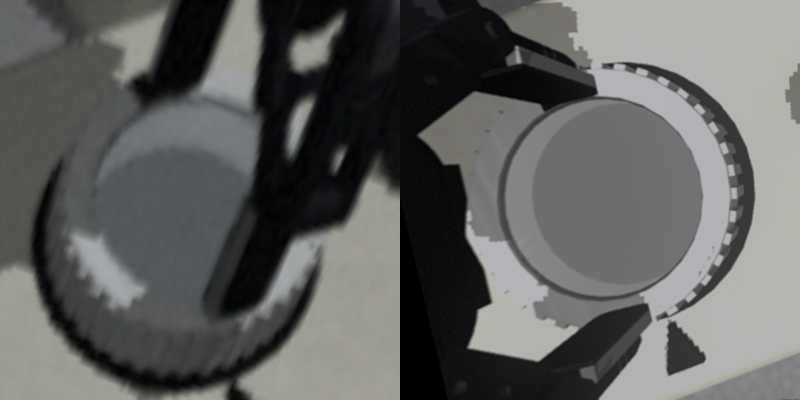

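The ring's line is hidden under the finger in both rectified views. It started 12° from that finger, so it has moved along with it. The side forces suggest the axis is slightly off, so I'll shift about 1 mm and keep turning.

>>> arm_command([
  [0.06, 0.02, 0, 0, 0, -0.08],
  [0.11, 0.03, 0, 0, 0, -0.2],
  [0.11, 0.03, 0, 0, 0, -0.34],
  [0.11, 0.03, 0, 0, 0, -0.48],
  [0.11, 0.03, 0, 0, 0, -0.62],
  [0.11, 0.03, 0, 0, 0, -0.76],
  [0.11, 0.03, 0, 0, 0, -0.9],
  [0.11, 0.03, 0, 0, 0, -1.04],
])

```text
clock: 8.2
eef_pos: [0.5599, -0.0076, 0.0687]
orientation: [0.928, -0.373, -0.001, -0.001]
wrist_force: [-8.4, 9.7, 16.4]
grip_width: 0.997
```

```bash
cat > m.py <<'E'
# find the black line on the ring in rectified views: dark fraction at r 43..51 vs. angle
import sys
from station import ctrl, eyes
from h import *
s=ctrl.get_state();print(round(s['clock'],2),s['eef_pos'].round(4),'j6',s['joint_positions'][5].round(3),s['wrist_force'].round(1),s['ft_torque'].round(3))
q=s['orientation'];a=np.degrees(np.arctan2(2*q[0]*q[1],2*q[0]**2-1));print('finger axis',a.round(1),(a+180).round(1))
for n in sys.argv[1:]:
    d=eyes.get_image(n); g=look(d,(.5605,-.0083)).max(2)
    p=cv2.warpPolar(g,(256,720),(320,320),256,cv2.WARP_POLAR_LINEAR)[:,174:202]  # r 43.5..50.5 mm, 0.5 deg rows
    k=(p<75).mean(1)>.7; i=np.flatnonzero(k)
    runs=np.split(i,np.flatnonzero(np.diff(i)>2)+1) if len(i) else []
    print(n,[(r[0]/2,r[-1]/2) for r in runs])
    cv2.imwrite(f"pics/{n}_{s['clock']:.2f}.png",d["color"][:,:,::-1])
E
python3 m.py wrist scene side
```

```text
8.2 [ 0.5599 -0.0076  0.0687] j6 0.745 [-8.4  9.7 16.4] [ 1.24   0.943 -0.117]
finger axis -43.8 136.2
wrist [(np.float64(129.5), np.float64(150.5)), (np.float64(297.5), np.float64(327.0))]
scene [(np.float64(134.0), np.float64(150.5)), (np.float64(275.0), np.float64(316.5))]
side [(np.float64(130.5), np.float64(153.0)), (np.float64(208.0), np.float64(324.5))]
```

The dark run in the wrist view, 297–327°, is the finger plus the line at about 301°, so there is no visible slip. I'll nudge the centre another 1 mm toward -x, -y and continue.

>>> arm_command([
  [-0.01, 0.07, 0, 0, 0, -0.14],
  [-0.02, 0.13, 0, 0, 0, -0.28],
  [-0.02, 0.13, 0, 0, 0, -0.42],
  [-0.02, 0.13, 0, 0, 0, -0.56],
  [-0.02, 0.13, 0, 0, 0, -0.7],
  [-0.02, 0.13, 0, 0, 0, -0.84],
  [-0.02, 0.13, 0, 0, 0, -0.98],
  [-0.02, 0.13, 0, 0, 0, -1.12],
])

```text
clock: 9.35
eef_pos: [0.5597, -0.0085, 0.0688]
orientation: [0.984, 0.177, 0.0, -0.001]
wrist_force: [-3.6, 7.5, 12.3]
grip_width: 0.999
```

```bash
python3 m.py wrist
```

```text
9.35 [ 0.5597 -0.0085  0.0688] j6 -0.377 [-3.6  7.5 12.3] [ 1.356  0.79  -0.085]
finger axis 20.4 200.4
wrist [(np.float64(1.5), np.float64(30.5)), (np.float64(190.0), np.float64(215.5))]
```

>>> arm_command([
  [-0.03, 0.01, 0, 0, 0, -0.14],
  [-0.06, 0.01, 0, 0, 0, -0.28],
  [-0.06, 0.01, 0, 0, 0, -0.42],
  [-0.06, 0.01, 0, 0, 0, -0.56],
  [-0.06, 0.01, 0, 0, 0, -0.7],
  [-0.06, 0.01, 0, 0, 0, -0.84],
  [-0.06, 0.01, 0, 0, 0, -0.98],
  [-0.06, 0.01, 0, 0, 0, -1.12],
])

```text
clock: 10.4
eef_pos: [0.5603, -0.0093, 0.0688]
orientation: [0.74, 0.673, 0.001, 0.0]
wrist_force: [0.0, 7.5, 9.6]
grip_width: 0.999
```

>>> arm_command([
  [0, 0, 0, 0, 0, -0.14],
  [0, 0, 0, 0, 0, -0.28],
  [0, 0, 0, 0, 0, -0.42],
  [0, 0, 0, 0, 0, -0.56],
  [0, 0, 0, 0, 0, -0.7],
  [0, 0, 0, 0, 0, -0.84],
  [0, 0, 0, 0, 0, -0.98],
  [0, 0, 0, 0, 0, -1.1],
])

```text
clock: 11.4
eef_pos: [0.5602, -0.0092, 0.0688]
orientation: [0.279, 0.96, 0.001, 0.001]
wrist_force: [0.1, 5.7, 8.9]
grip_width: 0.999
```

>>> arm_command([
  [0, 0, 0, 0, 0, -0.06],
  [0, 0, 0, 0, 0, -0.06],
  [0, 0, -2, 0, 0, -0.06],
  [0, 0, -3, 0, 0, -0.06],
])

```text
clock: 11.9
eef_pos: [0.5596, -0.0101, 0.0986]
orientation: [0.252, 0.968, 0.0, 0.0]
wrist_force: [0.2, 0.3, -0.6]
grip_width: 0.998
```

```bash
python3 m.py wrist side scene
```

```text
11.9 [ 0.5596 -0.0101  0.0986] j6 -2.653 [ 0.2  0.3 -0.6] [-0.013 -0.008  0.046]
finger axis 150.8 330.8
wrist [(np.float64(136.0), np.float64(143.0))]
side [(np.float64(138.0), np.float64(145.0)), (np.float64(220.0), np.float64(263.0))]
scene [(np.float64(260.5), np.float64(274.5))]
```

The ring is free with its line at 140°. That puts it at ≈430° (7.5 rad), so the first pass is done with no slip, and it needs ≈289.5° (5.05 rad) more. I'll wind the wrist back in the air.

>>> arm_command([
  [0, 0, 0, 0, 0, 0.16],
  [0, 0, 0, 0, 0, 0.32],
  [0, 0, 0, 0, 0, 0.48],
  [0, 0, 0, 0, 0, 0.65],
  [0, 0, 0, 0, 0, 0.82],
  [0, 0, 0, 0, 0, 0.98],
  [0, 0, 0, 0, 0, 1.14],
  [0, 0, 0, 0, 0, 1.3],
])

```text
clock: 13.05
eef_pos: [0.5587, -0.0102, 0.097]
orientation: [0.788, 0.616, -0.0, -0.0]
wrist_force: [0.0, 1.0, 0.0]
grip_width: 1.002
```

>>> arm_command([
  [0, 0, 0, 0, 0, 0.16],
  [0, 0, 0, 0, 0, 0.32],
  [0, 0, 0, 0, 0, 0.48],
  [0, 0, 0, 0, 0, 0.65],
  [0, 0, 0, 0, 0, 0.82],
  [0, 0, 0, 0, 0, 0.98],
  [0, 0, 0, 0, 0, 1.14],
  [0, 0, 0, 0, 0, 1.3],
])

```text
clock: 14.05
eef_pos: [0.5586, -0.0102, 0.097]
orientation: [1.0, 0.013, -0.001, -0.0]
wrist_force: [0.5, -0.8, 0.4]
grip_width: 0.999
```

>>> arm_command([
  [0, 0, 0, 0, 0, 0.16],
  [0, 0, 0, 0, 0, 0.32],
  [0, 0, 0, 0, 0, 0.48],
  [0, 0, 0, 0, 0, 0.65],
  [0, 0, 0, 0, 0, 0.82],
  [0, 0, 0, 0, 0, 0.98],
  [0, 0, 0, 0, 0, 1.14],
  [0, 0, 0, 0, 0, 1.3],
])

```text
clock: 15.05
eef_pos: [0.5586, -0.0102, 0.097]
orientation: [0.804, -0.595, -0.0, 0.0]
wrist_force: [-0.5, -0.1, 0.4]
grip_width: 0.999
```

>>> arm_command([
  [0, 0, 0, 0, 0, 0.16],
  [0, 0, 0, 0, 0, 0.32],
  [0, 0, 0, 0, 0, 0.48],
  [0, 0, 0, 0, 0, 0.65],
  [0, 0, 0, 0, 0, 0.82],
  [0, 0, 0, 0, 0, 0.98],
  [0, 0, 0, 0, 0, 1.14],
  [0, 0, 0, 0, 0, 1.3],
])

```text
clock: 16.05
eef_pos: [0.5586, -0.0102, 0.097]
orientation: [-0.28, 0.96, 0.0, -0.001]
wrist_force: [0.2, -0.0, 0.4]
grip_width: 1.0
```

```bash
python3 m.py wrist side
```

```text
16.05 [ 0.5586 -0.0102  0.097 ] j6 2.552 [ 0.2 -0.   0.4] [-0.064 -0.006  0.052]
finger axis -147.4 32.6
wrist [(np.float64(136.0), np.float64(143.0))]
side [(np.float64(138.0), np.float64(145.0))]
```

>>> arm_command([
  [0, 0, 1, 0, 0, 0],
  [0, 0, 2, 0, 0, 0],
  [0, 0, 2.5, 0, 0, 0],
  [0, 0, 2.75, 0, 0, 0],
  [0, 0, 2.9, 0, 0, 0],
  [0, 0, 2.95, 0, 0, 0],
  [0, 0, 2.95, 0, 0, 0],
])

```text
clock: 17.02
eef_pos: [0.5592, -0.0102, 0.0688]
orientation: [-0.283, 0.959, -0.0, 0.0]
wrist_force: [-2.4, 0.6, 5.1]
grip_width: 1.002
```

>>> arm_command([
  [0, 0, 0.05, 0, 0, -0.05],
  [0, 0, 0.06, 0, 0, -0.14],
  [0, 0, 0.06, 0, 0, -0.28],
  [0, 0, 0.06, 0, 0, -0.42],
  [0, 0, 0.06, 0, 0, -0.56],
  [0, 0, 0.06, 0, 0, -0.7],
  [0, 0, 0.06, 0, 0, -0.84],
  [0, 0, 0.06, 0, 0, -0.98],
])

```text
clock: 18.02
eef_pos: [0.5602, -0.0097, 0.0688]
orientation: [-0.703, 0.712, -0.001, 0.001]
wrist_force: [0.1, 4.4, 7.6]
grip_width: 1.0
```

```bash
python3 m.py wrist side
```

```text
18.02 [ 0.5602 -0.0097  0.0688] j6 1.563 [0.1 4.4 7.6] [ 0.508  0.051 -0.077]
finger axis -90.7 89.3
wrist [(np.float64(84.5), np.float64(107.5)), (np.float64(191.5), np.float64(199.0)), (np.float64(257.5), np.float64(279.5))]
side [(np.float64(191.0), np.float64(204.5)), (np.float64(259.5), np.float64(269.0)), (np.float64(286.0), np.float64(305.0)), (np.float64(306.5), np.float64(351.5))]
```

The line is at 195°, following the tool exactly (about 4.09 rad left).

>>> arm_command([
  [0, 0, 0, 0, 0, -0.14],
  [0, 0, 0, 0, 0, -0.28],
  [0, 0, 0, 0, 0, -0.42],
  [0, 0, 0, 0, 0, -0.56],
  [0, 0, 0, 0, 0, -0.7],
  [0, 0, 0, 0, 0, -0.84],
  [0, 0, 0, 0, 0, -0.98],
  [0, 0, 0, 0, 0, -1.12],
])

```text
clock: 19.12
eef_pos: [0.5602, -0.0096, 0.0688]
orientation: [0.973, -0.23, 0.001, -0.001]
wrist_force: [-0.5, 2.6, 7.6]
grip_width: 0.999
```

>>> arm_command([
  [0, 0, 0, 0, 0, -0.14],
  [0, 0, 0, 0, 0, -0.28],
  [0, 0, 0, 0, 0, -0.42],
  [0, 0, 0, 0, 0, -0.56],
  [0, 0, 0, 0, 0, -0.7],
  [0, 0, 0, 0, 0, -0.84],
  [0, 0, 0, 0, 0, -0.98],
  [0, 0, 0, 0, 0, -1.12],
])

```text
clock: 20.12
eef_pos: [0.5609, -0.0097, 0.0689]
orientation: [0.947, 0.322, 0.002, 0.0]
wrist_force: [1.8, 3.9, 7.3]
grip_width: 0.996
```

>>> arm_command([
  [0, 0, 0, 0, 0, -0.14],
  [0, 0, 0, 0, 0, -0.28],
  [0, 0, 0, 0, 0, -0.42],
  [0, 0, 0, 0, 0, -0.56],
  [0, 0, 0, 0, 0, -0.7],
  [0, 0, 0, 0, 0, -0.84],
  [0, 0, 0, 0, 0, -0.98],
  [0, 0, 0, 0, 0, -1.12],
])

```text
clock: 21.12
eef_pos: [0.5603, -0.0094, 0.0688]
orientation: [0.631, 0.776, 0.001, 0.001]
wrist_force: [-0.4, 4.3, 7.0]
grip_width: 0.998
```

```bash
python3 m.py wrist side scene
```

```text
21.12 [ 0.5603 -0.0094  0.0688] j6 -1.797 [-0.4  4.3  7. ] [ 0.741  0.03  -0.032]
finger axis 101.8 281.8
wrist [(np.float64(25.0), np.float64(31.5)), (np.float64(84.0), np.float64(111.5)), (np.float64(272.0), np.float64(293.5))]
side [(np.float64(23.5), np.float64(30.5)), (np.float64(270.5), np.float64(323.5))]
scene [(np.float64(27.0), np.float64(29.5)), (np.float64(106.0), np.float64(121.0)), (np.float64(269.0), np.float64(281.0))]
```

The line is at 28° in all three views, 41.5° (0.72 rad) short of the arrow. Turning the last part, then lifting off.

>>> arm_command([
  [0, 0, 0, 0, 0, -0.12],
  [0, 0, 0, 0, 0, -0.25],
  [0, 0, 0, 0, 0, -0.38],
  [0, 0, 0, 0, 0, -0.51],
  [0, 0, 0, 0, 0, -0.62],
  [0, 0, 0, 0, 0, -0.7],
  [0, 0, 0, 0, 0, -0.72],
  [0, 0, 0, 0, 0, -0.72],
])

```text
clock: 22.28
eef_pos: [0.5602, -0.0096, 0.0688]
orientation: [0.319, 0.948, 0.001, 0.001]
wrist_force: [-1.0, 3.8, 8.5]
grip_width: 1.0
```

>>> arm_command([
  [0, 0, 0, 0, 0, 0],
  [0, 0, -1, 0, 0, 0],
  [0, 0, -4, 0, 0, 0],
  [0, 0, -8, 0, 0, 0],
  [0, 0, -13, 0, 0, 0],
  [0, 0, -15, 0, 0, 0],
  [0, 0, -15, 0, 0, 0],
  [0, 0, -15, 0, 0, 0],
])

```text
clock: 23.28
eef_pos: [0.5585, -0.0102, 0.2169]
orientation: [0.319, 0.948, -0.0, -0.001]
wrist_force: [-0.9, -0.1, -0.1]
grip_width: 0.998
```

```bash
python3 m.py wrist side scene; cp pics/wrist_23.12.png pics/end.png; ls -t pics | head -4
```

```text
23.27 [ 0.5585 -0.0102  0.2169] j6 -2.513 [-0.9 -0.1 -0.1] [ 0.012 -0.005 -0.028]
finger axis 142.8 322.8
wrist [(np.float64(68.0), np.float64(73.5))]
side [(np.float64(67.5), np.float64(74.0))]
scene []
scene_23.27.png
side_23.27.png
wrist_23.27.png
scene_21.12.pngcp: cannot stat 'pics/wrist_23.12.png': No such file or directory
```

View pics/wrist_23.27.png

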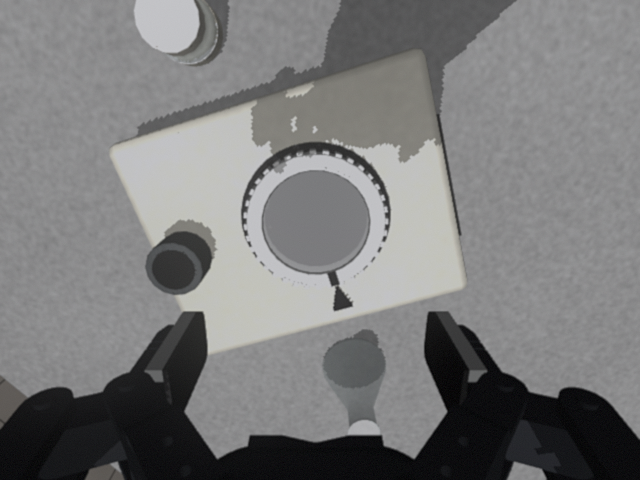

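View pics/side_23.27.png

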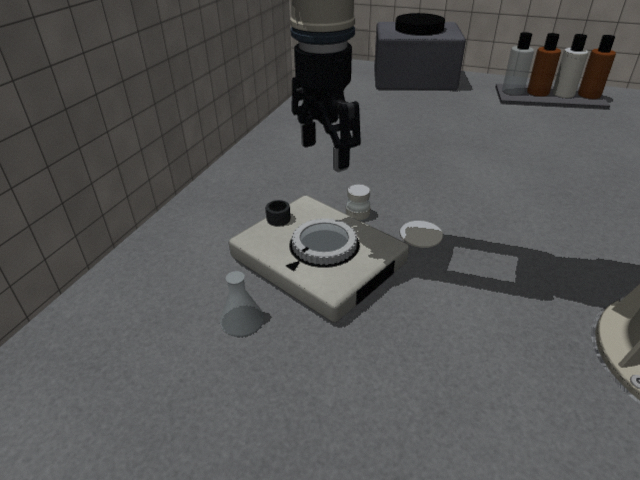

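The line at (333,278) points straight at the arrowhead (342,297). The flask, jar and plate are at the same side-view pixels as at the start, and the hand is clear. Handing in.

```bash
python3 -c "
from station import order
print(order.job_done())"
```

```text
the job is handed in; nothing more can be done
None
```

I turned the ring anticlockwise to the second meeting with the arrowhead, lifted the hand clear and handed the job in at about 23 s. No verdict was reported.

**How it was done:** I pressed both open fingertips on opposite sides of the ring's top face, at about 5–17 N in total. I turned the wrist about the ring's axis in two passes, about 302° and then about 290°, and wound it back in the air between them.

**Last checks:**
- **Line:** it stands at about 70.8° in both the wrist and side views, against 69.6° for the arrow, so it is about 1° off. That puts the ring at roughly 12.6 rad, counting from a start of about 2.24 rad. The ring followed the fingers without measurable slip.
- **Loose objects:** the flask, jar and spare plate look unmoved in the side view.
- **Hand:** the fingertips are about 15 cm above the ring, and the wrist force reads about zero.

**Disagreements:**
- **Scene camera:** its line detector found nothing in the final picture; I relied on the other two views.
- **Ring centre:** steady side forces of up to about 13 N in the first pass suggested the centre was 1–2 mm from where the cameras put it. I shifted the axis by that much while turning, and the side force dropped to about 4 N in the second pass.

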